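Sort the bookbinder's bench into its trays

TASK

Tidy the bookbinding bench: stand both small lidded jars upright in the round tray, lay both wooden sanding blocks flat, abrasive face down, end to end in the long tray, and stand the steel pressing weight in the square tray. Do not let a jar tip over, and leave everything resting on its tray's floor.

Things in the scene. Friction and masses are not known exactly. Their poses are not given: they have to be found in the camera images.
- jar_a: One small closed jar standing upright: white ceramic body with a ribbed aluminium screw lid, all of one outer diameter of 42 mm, 60 mm tall (lid from 42 mm up), about 120 g. Origin at the centre of its underside, z up along its axis. The two jars are alike.
- jar_b: The other small closed jar standing upright: white ceramic body with a ribbed aluminium screw lid, all of one outer diameter of 42 mm, 60 mm tall (lid from 42 mm up), about 120 g. Origin at the centre of its underside, z up along its axis. The two jars are alike.
- sander_a: One wooden sanding block lying with its dark abrasive face down: base 40 mm (its x) by 84 mm (its y), 14 mm high, with a narrower grip ridge along its middle, 24 mm (x) by 80 mm (y), rising to 42 mm overall; about 110 g. Grip it across the ridge (along its x). Origin at the centre of its underside, z up. The two blocks are alike.
- sander_b: The other wooden sanding block lying with its dark abrasive face down: base 40 mm (its x) by 84 mm (its y), 14 mm high, with a narrower grip ridge along its middle, 24 mm (x) by 80 mm (y), rising to 42 mm overall; about 110 g. Grip it across the ridge (along its x). Origin at the centre of its underside, z up. The two blocks are alike.
- weight: Round steel bookbinder's pressing weight standing upright: dark base 56 mm in diameter and 28 mm high, a neck 20 mm in diameter, and on top a bright cylindrical knob 30 mm in diameter between 45 and 67 mm height; 0.4 to 0.8 kg. Grip it by the knob. Origin at the centre of its underside, z up.
- round_tray: Low round plywood tray fixed to the bench: inner diameter 130 mm, outer 140 mm, floor 5 mm thick, rim 16 mm high above the bench. Origin at the centre of its underside, z up.
- long_tray: Low long plywood tray fixed to the bench: inside 64 mm (its x) by 202 mm (its y), walls and floor 5 mm thick, rim 16 mm high above the bench; long enough for two sanding blocks end to end. Origin at the centre of its underside, z up.
- square_tray: Low square plywood tray fixed to the bench: inside 86 by 86 mm, walls and floor 5 mm thick, rim 16 mm high above the bench. Origin at the centre of its underside, x and y along its sides, z up.
Mind the look-alikes: they are no part of the job. Leave any orange look-alike of the sander_b alone. What is shaped like the jar_a but turquoise is not meant.

How it is judged:
At the end, for the whole second after the job is handed in: Both jars stand in the round tray, both sanding blocks lie abrasive face down in the long tray, and the weight stands in the square tray: each within its tray's walls, its underside less than 6 mm above the tray's floor, within about 7 degrees of upright or flat, and at rest (x of jar_a in the frame of round_tray between -0.05 and 0.05 m and y of jar_a in the frame of round_tray between -0.05 and 0.05 m and z of jar_a in the frame of round_tray between 0 and 0.011 m and angle between each of jar_a, jar_b, sander_a, sander_b, weight's own z axis and vertical below 0.12 rad and linear speed of each of jar_a, jar_b, sander_a, sander_b, weight below 0.02 m/s and angular speed of each of jar_a, jar_b, sander_a, sander_b, weight below 0.3 rad/s and horizontal distance between each of jar_a, jar_b and round_tray below 0.048 m and x of jar_b in the frame of round_tray between -0.05 and 0.05 m and y of jar_b in the frame of round_tray between -0.05 and 0.05 m and z of jar_b in the frame of round_tray between 0 and 0.011 m and x of sander_a in the frame of long_tray between -0.03 and 0.03 m and y of sander_a in the frame of long_tray between -0.09 and 0.09 m and z of sander_a in the frame of long_tray between 0 and 0.011 m and x of sander_b in the frame of long_tray between -0.03 and 0.03 m and y of sander_b in the frame of long_tray between -0.09 and 0.09 m and z of sander_b in the frame of long_tray between 0 and 0.011 m and x of weight in the frame of square_tray between -0.03 and 0.03 m and y of weight in the frame of square_tray between -0.03 and 0.03 m and z of weight in the frame of square_tray between 0 and 0.011 m); the robot touches nothing.
It fails at once if a jar is tipped over (more than 45 degrees) (angle between any of jar_a, jar_b's own z axis and vertical above 0.79 rad).
It also fails if it takes over 122 s, if anything falls off the work surface, if the arm or the gripper's body presses on something with over 40 N, if the wrist force passes 120 N, or if a joint passes its speed limit or range.

ROBOT

A 6-joint arm with a two-finger parallel gripper is mounted at the origin on the work surface. World frame = base frame: x ahead of the robot, y to its left, z up, the work surface at z = 0. Lengths are in m, angles in rad, forces in N, time in s.
With the tool pointing down it reaches from about 0.25 to 0.725 m from the base axis. Payload 4 kg.
Tool frame: the origin (TCP) lies midway between the tips of the shut fingers; the grasp point (between the pads) lies 19 mm behind it; z points along the fingers, y is the line along which they close (so a half turn about z gives the same grasp; the last joint's range is limited). The gripper opens to 85 mm and grips with 20 to 120 N. Pads are 22 mm wide; open, the fingers measure 114 mm over their backs; the gripper's body (76 mm by 85 mm) begins 54 mm behind the grasp point. The pads swing forward as they close: fully open they stand 13 mm farther back than shut.
Start: joints at [1.263, 0.241, 0.005, 1.335, 0, 1.571], TCP at [0.151, 0.477, 0.211] pointing down, gripper open.
Joint ranges: [-2.72, 2.72], [-1.05, 1.87], [-1.09, 1.28], [-1.99, 2.15], [-1.42, 1.44], [-3.14, 3.14]. Speed limits (rad/s): [2.79, 2.79, 3.14, 3.14, 3.14, 3.14].

INTERFACE

Orientations are given as a unit quaternion [x, y, z, w].
In Python, from workcell import get_obs, imaging, workorder gives the robot as it stands.
- The arm moves only by the tool jog_arm, called by a JSON object that holds its "fn" and its "kwargs". Schema: {"type":"object","properties":{"segments":{"type":"array","items":{"type":"object","properties":{"rx":{"type":"number"},"ry":{"type":"number"},"rz":{"type":"number"},"x":{"type":"number"},"y":{"type":"number"},"z":{"type":"number"},"finger_gap":{"type":"number"}},"additionalProperties":false,"required":["finger_gap"]},"minItems":1,"maxItems":10},"only":{"type":"string"},"quiet":{"type":"boolean"},"lines":{"type":"string"}},"required":["segments"],"additionalProperties":false}. segments is a list of rows, 1 to 10 of them, each an object with the fields rx, ry, rz (a rotation vector in shares of pi/2 rad (1.0 is pi/2 rad)), x, y, z (the shift in parts of the range, where 1.0 means 0.5 m), finger_gap (the finger opening in m); a field left out counts as zero (the opening has to be given); each row is the pose to reach, as a shift and turn from the pose commanded when the call began, along the tool's axes at that moment; what a row does not reach only later rows make up. A row lasts 1/8 s, in which the tool goes at most 0.0625 m and 0.188 rad, less where a joint would pass 70% of its speed; a pose out of reach is approached as far as the arm can. The fingers move at their own pace and stop on an object; the grip force is fixed at half the most. Time passes only in rows, so rows that do not move let the fingers close. The tool returns the time, the measured TCP pose, the force, the opening and the grip force at its end. only (a regular expression) keeps the lines of the reply that match it, lines (a string "A,B") keeps lines A to B, and quiet returns only ok. A shift or turn number past 1, either way, is cut back to 1. Input that does not fit is refused with a message, and nothing moves.
- get_obs(): the state, without advancing time (a new reading comes with each control period).
- imaging.camera(name): name is "side" or "top" or "wrist"; returns (picture, depth): 480x640x3 uint8, red, green, blue; 480x640 float32, m along the optical axis (not along the pixel's ray), 0 where there is no reading.
- imaging.calibration(name): a dict with "mtx" (3x3 intrinsics, pixels), "R" (3x3) and "t" (3): a world point X has camera coordinates R X + t. Camera axes: x right, y down, z forward; pixel columns grow to the right and rows downward; lengths in m; the calibration is good to about 2 mm. A picture is of the moment at which its call begins: read the wrist's pose just before it. calibration takes no time and is no camera call; for the wrist camera it gives the pose at the moment of the call.
- workorder.job_done(): hands the job in; it is judged then, once.
The state is a dict: "clock": time; "joint_pos": joint angles; "joint_vel": joint speeds; "tau": joint torques, N m; "eef_pos": TCP position; "tool_rot": TCP orientation; "ft_force": force on the tool from outside, world axes, zero at the start; "ft_torque": the same for the moment, N m; "grip_width": finger opening in m; "grasp_force": force on a finger pad.
Only numpy, scipy, OpenCV 4.12 (cv2) and the standard library are available. Lean on these libraries where they do the work, as an engineer would, in place of code of your own. Each camera call takes 0.05 s, during which the arm holds its last target. There are 200 camera calls.

## Working session

There is one attempt and no reset: what is moved stays moved. The work goes in short steps, Python scripts to look and compute and a tool call to move; the robot and the scene stay as the last step left them, time stands still between calls to the robot, and variables do not carry over. Pictures are saved under pics/ and viewed, at most 14 in all, crops included, and the job is handed in when it is done.

```bash
mkdir -p pics; python3 - <<'E'
from workcell import get_obs, imaging
import cv2,numpy as np
for n in("top","side"):
    p,d=imaging.camera(n);cv2.imwrite(f"pics/{n}0.png",p[:,:,::-1]);np.savez(f"{n}0.npz",p=p,d=d)
    c=imaging.calibration(n);print(n,c)
o=get_obs();print(o["clock"],o["eef_pos"],o["tool_rot"],o["grip_width"])
E
```

```text
top {'mtx': array([[584.27665953,   0.        , 321.723053  ],
       [  0.        , 584.27665953, 232.51308448],
       [  0.        ,   0.        ,   1.        ]]), 'R': array([[ 0.0126522 , -0.99988175,  0.00874097],
       [-0.98206823, -0.01407029, -0.18800006],
       [ 0.18810082, -0.00620561, -0.98213012]]), 't': array([0.00372294, 0.48824783, 0.98677326])}
side {'mtx': array([[512.75817487,   0.        , 319.24503715],
       [  0.        , 512.75817487, 247.31330274],
       [  0.        ,   0.        ,   1.        ]]), 'R': array([[ 0.78065185, -0.62487799,  0.01049678],
       [-0.44620191, -0.56903706, -0.69072475],
       [ 0.43759175,  0.53453187, -0.72304159]]), 't': array([-0.37845121,  0.25370793,  0.77715842])}
0.1 [0.15130316 0.47593093 0.20970919] [ 1.53290504e-01  9.88180731e-01 -9.19801886e-04 -1.32886827e-04] 0.0854615212255405
```

View pics/top0.png

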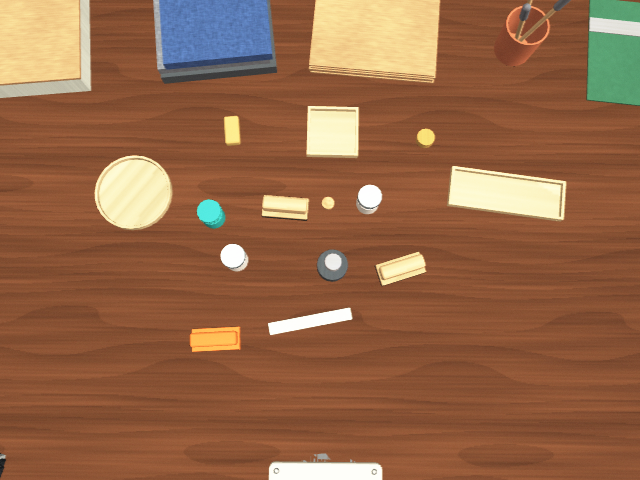

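View pics/side0.png

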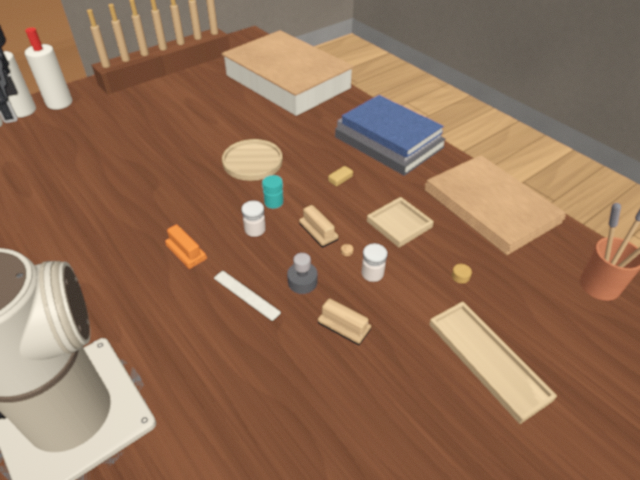

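Top view: the jars (lids) are at about (370,193) and (233,254). The sanders are at (286,207) and (401,268), and the weight's knob is at (333,261). The round tray is at (134,192), the square tray at (333,132) and the long tray at (507,193). The turquoise jar is at (210,210) and the orange sander at (215,339).

```bash
cat > h.py <<'E'
import numpy as np,cv2
def cloud(d,c):
    v,u=np.mgrid[:480,:640];K=c["mtx"]
    P=np.stack([(u-K[0,2])/K[0,0]*d,(v-K[1,2])/K[1,1]*d,d],-1)
    return (P-c["t"])@c["R"]
def fit(W,d,win,z0,z1):
    u0,v0,u1,v1=win;S=W[v0:v1,u0:u1];m=(S[...,2]>z0)&(S[...,2]<z1)&(d[v0:v1,u0:u1]>0)
    n,l,st,_=cv2.connectedComponentsWithStats(m.astype(np.uint8));k=1+np.argmax(st[1:,4])
    q=S[l==k];r=cv2.minAreaRect((q[:,:2]*1000).astype(np.float32));cc,cr=cv2.minEnclosingCircle((q[:,:2]*1000).astype(np.float32))
    return len(q),"zmed",np.median(q[:,2]).round(4),"rect",np.round(r[0],1),np.round(r[1],1),round(r[2],1),"circ",np.round(cc,1),round(cr,1),"mean",(q[:,:2].mean(0)*1000).round(1)
E
python3 - <<'E'
from h import *;from workcell import imaging
f=np.load("top0.npz");d=f["d"];W=cloud(d,imaging.calibration("top"))
print("bench z",np.median(W[290:310,100:180,2]))
for n,w,a,b in [("jarA",(350,175,392,222),.052,.07),("jarB",(215,238,255,278),.052,.07),("turq",(190,192,230,235),.052,.07),
 ("sandA",(255,185,318,228),.034,.05),("sandB",(370,245,435,292),.034,.05),("sandAbase",(255,185,318,228),.006,.05),("sandBbase",(370,245,435,292),.006,.05),("knob",(310,240,355,290),.055,.08),("base",(310,240,355,290),.006,.036),
 ("round",(85,145,182,240),.009,.03),("square",(295,95,370,165),.009,.03),("long",(435,155,580,230),.009,.03)]:
    print(n,*fit(W,d,w,a,b))
E
```

```text
bench z -0.000324337452922782
jarA 441 zmed 0.0596 rect [552.8 -72.9] [41.3 40.2] 43.7 circ [552.8 -72.9] 21.5 mean [552.5 -72.5]
jarB 474 zmed 0.0594 rect [443.  164.9] [40.7 41.8] 22.0 circ [443.3 165.3] 21.4 mean [443.  164.7]
turq 457 zmed 0.0594 rect [522.5 209.6] [41.2 40.9] 3.5 circ [522.3 209.8] 21.6 mean [521.5 209.7]
sandA 589 zmed 0.0411 rect [542.1  79. ] [80.2 24.8] 86.3 circ [541.8  79.1] 40.4 mean [541.2  78.5]
sandB 606 zmed 0.0415 rect [ 431.1 -132. ] [24.2 79.7] 18.2 circ [ 432.4 -131.5] 40.3 mean [ 430.7 -131.5]
sandAbase 992 zmed 0.0389 rect [542.4  79. ] [84.3 41.4] 86.5 circ [542.   79.1] 45.3 mean [537.2  78.1]
sandBbase 1055 zmed 0.0388 rect [ 431.2 -131.8] [40.4 83.8] 18.2 circ [ 431.1 -131.8] 45.0 mean [ 428.9 -130.1]
knob 242 zmed 0.0663 rect [434.4  -8.3] [29.3 28.2] 28.5 circ [434.6  -8.6] 15.0 mean [433.7  -8.4]
base 535 zmed 0.0276 rect [433.9  -8.6] [54.3 54.8] 46.5 circ [434.6  -8.4] 28.3 mean [431.  -8.]
round 757 zmed 0.0149 rect [566.3 359.7] [138.7 138.4] 11.2 circ [566.6 359.9] 70.9 mean [567.  361.5]
square 615 zmed 0.0154 rect [690.8  -6.8] [95.6 98.4] 89.5 circ [689.9  -6.5] 66.7 mean [689.7  -7.6]
long 1101 zmed 0.0153 rect [ 574.8 -332. ] [213.6  76.3] 82.7 circ [ 574.9 -331.6] 111.6 mean [ 574. -334.]
```

```bash
cat > rel.py <<'E'
# usage: rel.py "x,y,z,yawY(mm,mm,mm,deg)" ... : shift/turn in present tool axes
import sys,numpy as np;from workcell import get_obs;from scipy.spatial.transform import Rotation as R
o=get_obs();r=R.from_quat(o["tool_rot"]);p=np.array(o["eef_pos"])
print("t",o["clock"],"p",(p*1000).round(1),"j6",round(o["joint_pos"][5],2),"w",round(o["grip_width"],4),"F",np.round(o["ft_force"],1),"gf",round(float(o["grasp_force"]),1))
for s in sys.argv[1:]:
    x,y,z,a=map(float,s.split(","));az=np.degrees(np.arctan2(y,x));a=az+(a-az+90)%180-90
    a=np.radians(a);Y=np.array([np.cos(a),np.sin(a),0]);Z=np.array([0,0,-1.]);T=R.from_matrix(np.c_[np.cross(Y,Z),Y,Z])
    print(s,"rv",(r.inv()*T).as_rotvec().round(3),"d",r.inv().apply(np.array([x,y,z])/1000-p).round(4))
E
python3 rel.py 443,165,110,20.4 443,165,20,20.4
```

```text
t 0.1 p [151.3 475.9 209.7] j6 1.57 w 0.0855 F [-0.7  0.3 -0.3] gf 0.0
443,165,110,20.4 rv [-0.002  0.001  0.907] d [-0.3722 -0.2078  0.1001]
443,165,20,20.4 rv [-0.002  0.001  0.907] d [-0.3722 -0.2076  0.1901]
```

Units first: shifts go in shares of 0.5 m and turns go in shares of pi/2 rad. So -0.372 m / 0.5 = -0.744, -0.208 m / 0.5 = -0.416, 0.907 rad / 1.5708 = 0.5774.

{"fn": "jog_arm", "kwargs": {"segments": [{"rz": 0.5774,"x": -0.744,"y": -0.416,"z": 0.18,"finger_gap": 0.085},{"rz": 0.5774,"x": -0.744,"y": -0.416,"z": 0.18,"finger_gap": 0.085},{"rz": 0.5774,"x": -0.744,"y": -0.416,"z": 0.18,"finger_gap": 0.085},{"rz": 0.5774,"x": -0.744,"y": -0.416,"z": 0.18,"finger_gap": 0.085},{"rz": 0.5774,"x": -0.744,"y": -0.416,"z": 0.18,"finger_gap": 0.085},{"rz": 0.5774,"x": -0.744,"y": -0.416,"z": 0.18,"finger_gap": 0.085},{"rz": 0.5774,"x": -0.744,"y": -0.416,"z": 0.2,"finger_gap": 0.085},{"rz": 0.5774,"x": -0.744,"y": -0.416,"z": 0.2,"finger_gap": 0.085},{"rz": 0.5774,"x": -0.744,"y": -0.416,"z": 0.2,"finger_gap": 0.085}]}}

```text
clock: 1.23
eef_pos: [0.4424, 0.1654, 0.1101]
tool_rot: [0.571, 0.821, -0.001, -0.001]
ft_force: [-1.2, -1.0, 0.3]
grip_width: 0.0849
grasp_force: 0.0
```

```bash
python3 rel.py 443,165,20,20.4
```

```text
t 1.225 p [442.4 165.4 110.1] j6 1.57 w 0.0849 F [-1.2 -1.   0.3] gf 0.0
443,165,20,20.4 rv [-0.002 -0.001 -0.001] d [-0.0006  0.0006  0.0901]
```

```bash
python3 - <<'E'
from workcell import imaging
import cv2
p,d=imaging.camera("wrist");cv2.imwrite("pics/w1.png",p[:,:,::-1])
E
```

```text
(no output)
```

View pics/w1.png

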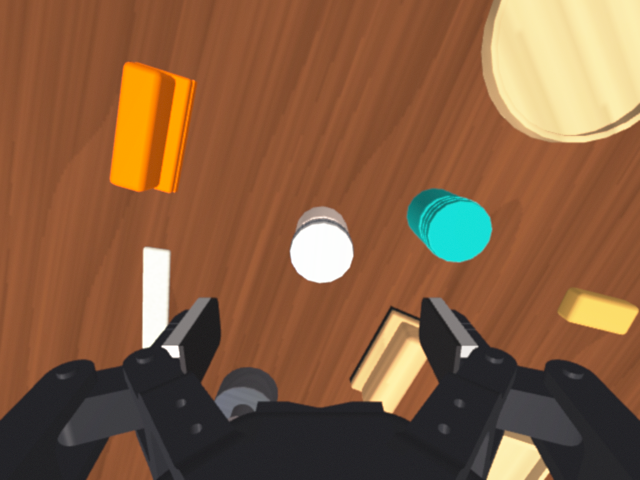

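The wrist view shows the white lid at (322,251), midway between the fingers. The turquoise jar at (450,225) is clear of the right finger. Descending now.

Scaled: 0.09 m / 0.5 = 0.18, 0.05 m / 0.5 = 0.1.

{"fn": "jog_arm", "kwargs": {"segments": [{"z": 0.1,"finger_gap": 0.085},{"z": 0.18,"finger_gap": 0.085},{"z": 0.18,"finger_gap": 0.085},{"z": 0.18,"finger_gap": 0.036},{"z": 0.18,"finger_gap": 0.036},{"z": 0.18,"finger_gap": 0.036},{"z": 0.18,"finger_gap": 0.036},{"z": 0.18,"finger_gap": 0.036}]}}

```text
clock: 2.28
eef_pos: [0.4445, 0.1663, 0.0227]
tool_rot: [0.571, 0.821, 0.002, 0.001]
ft_force: [-1.2, -0.4, 6.9]
grip_width: 0.04
grasp_force: 59.6
```

```bash
python3 rel.py
```

```text
t 2.275 p [444.5 166.3  22.7] j6 1.57 w 0.04 F [-1.2 -0.4  6.9] gf 59.6
```

Scaled: -0.12 m / 0.5 = -0.24, -0.09 m / 0.5 = -0.18.

{"fn": "jog_arm", "kwargs": {"segments": [{"z": -0.06,"finger_gap": 0.036},{"z": -0.18,"finger_gap": 0.036},{"z": -0.24,"finger_gap": 0.036},{"z": -0.24,"finger_gap": 0.036},{"z": -0.24,"finger_gap": 0.036}]}}

```text
clock: 2.9
eef_pos: [0.4423, 0.1653, 0.1398]
tool_rot: [0.571, 0.821, -0.0, -0.0]
ft_force: [-0.7, -0.5, -2.7]
grip_width: 0.04
grasp_force: 61.2
```

```bash
python3 rel.py 553,381,142,32.4 553,381,60,32.4
```

```text
t 2.9 p [442.3 165.3 139.8] j6 1.57 w 0.04 F [-0.7 -0.5 -2.7] gf 61.2
553,381,142,32.4 rv [-0.001 -0.    -0.21 ] d [ 0.1636  0.1789 -0.0024]
553,381,60,32.4 rv [-0.001 -0.    -0.21 ] d [0.1636 0.179  0.0796]
```

Scaled: 0.179 m / 0.5 = 0.358, 0.164 m / 0.5 = 0.328, -0.21 rad / 1.5708 = -0.1337.

{"fn": "jog_arm", "kwargs": {"segments": [{"rz": -0.1337,"x": 0.328,"y": 0.358,"finger_gap": 0.036},{"rz": -0.1337,"x": 0.328,"y": 0.358,"finger_gap": 0.036},{"rz": -0.1337,"x": 0.328,"y": 0.358,"finger_gap": 0.036},{"rz": -0.1337,"x": 0.328,"y": 0.358,"finger_gap": 0.036},{"rz": -0.1337,"x": 0.328,"y": 0.358,"finger_gap": 0.036},{"rz": -0.1337,"x": 0.328,"y": 0.358,"z": 0.12,"finger_gap": 0.036},{"rz": -0.1337,"x": 0.328,"y": 0.358,"z": 0.18,"finger_gap": 0.036},{"rz": -0.1337,"x": 0.328,"y": 0.358,"z": 0.18,"finger_gap": 0.036}]}}

```text
clock: 3.9
eef_pos: [0.5498, 0.3783, 0.0453]
tool_rot: [0.482, 0.876, -0.005, -0.002]
ft_force: [-1.1, -0.7, -1.4]
grip_width: 0.0399
grasp_force: 61.5
```

```bash
python3 rel.py 553,381,27,32.4
```

```text
t 3.9 p [549.8 378.3  45.3] j6 1.61 w 0.0399 F [-1.1 -0.7 -1.4] gf 61.5
553,381,27,32.4 rv [-0.011  0.001 -0.   ] d [0.0005 0.0044 0.0182]
```

Scaled: 0.005 m / 0.5 = 0.01, 0.002 m / 0.5 = 0.004.

{"fn": "jog_arm", "kwargs": {"segments": [{"y": 0.004,"z": 0.01,"finger_gap": 0.036},{"y": 0.004,"z": 0.01,"finger_gap": 0.036},{"y": 0.004,"z": 0.01,"finger_gap": 0.036}]}}

```text
clock: 4.28
eef_pos: [0.5562, 0.3833, 0.0472]
tool_rot: [0.482, 0.876, 0.001, 0.001]
ft_force: [-0.5, -0.1, -2.0]
grip_width: 0.0398
grasp_force: 61.5
```

```bash
python3 rel.py 553,381,27,32.4
```

```text
t 4.275 p [556.2 383.3  47.2] j6 1.61 w 0.0398 F [-0.5 -0.1 -2. ] gf 61.5
553,381,27,32.4 rv [ 0.003 -0.     0.   ] d [-0.0002 -0.004   0.0202]
```

Scaled: 0.019 m / 0.5 = 0.038, 0.012 m / 0.5 = 0.024.

{"fn": "jog_arm", "kwargs": {"segments": [{"y": -0.006,"z": 0.024,"finger_gap": 0.036},{"y": -0.006,"z": 0.038,"finger_gap": 0.036},{"y": -0.006,"z": 0.038,"finger_gap": 0.036},{"y": -0.006,"z": 0.038,"finger_gap": 0.036}]}}

```text
clock: 4.78
eef_pos: [0.5522, 0.3808, 0.0279]
tool_rot: [0.482, 0.876, -0.0, -0.0]
ft_force: [-3.4, -2.5, 8.4]
grip_width: 0.0398
grasp_force: 62.3
```

```bash
python3 rel.py 553,381,27,32.4
```

```text
t 4.775 p [552.2 380.8  27.9] j6 1.61 w 0.0398 F [-3.4 -2.5  8.4] gf 62.3
553,381,27,32.4 rv [-0.     0.     0.001] d [-0.0003  0.0008  0.0009]
```

Scaled: -0.13 m / 0.5 = -0.26, -0.09 m / 0.5 = -0.18.

{"fn": "jog_arm", "kwargs": {"segments": [{"finger_gap": 0.062},{"finger_gap": 0.062},{"finger_gap": 0.062},{"z": -0.06,"finger_gap": 0.062},{"z": -0.18,"finger_gap": 0.062},{"z": -0.26,"finger_gap": 0.062},{"z": -0.26,"finger_gap": 0.062}]}}

```text
clock: 5.65
eef_pos: [0.5552, 0.3828, 0.1616]
tool_rot: [0.482, 0.876, 0.004, 0.002]
ft_force: [0.3, 0.3, -0.5]
grip_width: 0.0619
grasp_force: 0.0
```

```bash
python3 rel.py 553,-72.7,150,0 553,-72.7,110,0
```

```text
t 5.65 p [555.2 382.8 161.6] j6 1.61 w 0.0619 F [ 0.3  0.3 -0.5] gf 0.0
553,-72.7,150,0 rv [ 0.009 -0.003  0.566] d [-0.3833 -0.2463  0.0091]
553,-72.7,110,0 rv [ 0.009 -0.003  0.566] d [-0.3833 -0.2466  0.0491]
```

Scaled: -0.383 m / 0.5 = -0.766, -0.246 m / 0.5 = -0.492, 0.566 rad / 1.5708 = 0.3603.

{"fn": "jog_arm", "kwargs": {"segments": [{"rz": 0.3603,"x": -0.766,"y": -0.492,"z": 0.02,"finger_gap": 0.085},{"rz": 0.3603,"x": -0.766,"y": -0.492,"z": 0.02,"finger_gap": 0.085},{"rz": 0.3603,"x": -0.766,"y": -0.492,"z": 0.02,"finger_gap": 0.085},{"rz": 0.3603,"x": -0.766,"y": -0.492,"z": 0.02,"finger_gap": 0.085},{"rz": 0.3603,"x": -0.766,"y": -0.492,"z": 0.02,"finger_gap": 0.085},{"rz": 0.3603,"x": -0.766,"y": -0.492,"z": 0.02,"finger_gap": 0.085},{"rz": 0.3603,"x": -0.766,"y": -0.492,"z": 0.02,"finger_gap": 0.085},{"rz": 0.3603,"x": -0.766,"y": -0.492,"z": 0.1,"finger_gap": 0.085},{"rz": 0.3603,"x": -0.766,"y": -0.492,"z": 0.1,"finger_gap": 0.085},{"rz": 0.3603,"x": -0.766,"y": -0.492,"z": 0.1,"finger_gap": 0.085}]}}

```text
clock: 6.9
eef_pos: [0.5503, -0.0734, 0.1063]
tool_rot: [0.707, 0.707, -0.0, -0.001]
ft_force: [0.4, 0.6, -0.1]
grip_width: 0.0855
grasp_force: 0.0
```

```bash
python3 rel.py 553,-72.7,20,0
```

```text
t 6.9 p [550.3 -73.4 106.3] j6 1.44 w 0.0855 F [ 0.4  0.6 -0.1] gf 0.0
553,-72.7,20,0 rv [-0.001 -0.001  0.001] d [0.0006 0.0028 0.0863]
```

Scaled: 0.086 m / 0.5 = 0.172, 0.05 m / 0.5 = 0.1.

{"fn": "jog_arm", "kwargs": {"segments": [{"x": 0.0012,"y": 0.0056,"z": 0.1,"finger_gap": 0.085},{"x": 0.0012,"y": 0.0056,"z": 0.172,"finger_gap": 0.085},{"x": 0.0012,"y": 0.0056,"z": 0.172,"finger_gap": 0.085},{"x": 0.0012,"y": 0.0056,"z": 0.172,"finger_gap": 0.036},{"x": 0.0012,"y": 0.0056,"z": 0.172,"finger_gap": 0.036},{"x": 0.0012,"y": 0.0056,"z": 0.172,"finger_gap": 0.036},{"x": 0.0012,"y": 0.0056,"z": 0.172,"finger_gap": 0.036},{"x": 0.0012,"y": 0.0056,"z": 0.172,"finger_gap": 0.036}]}}

```text
clock: 7.9
eef_pos: [0.555, -0.0736, 0.023]
tool_rot: [0.707, 0.707, 0.001, 0.002]
ft_force: [-2.1, 0.5, 5.3]
grip_width: 0.0396
grasp_force: 59.8
```

```bash
python3 rel.py
```

```text
t 7.9 p [555.  -73.6  23. ] j6 1.44 w 0.0396 F [-2.1  0.5  5.3] gf 59.8
```

Scaled: -0.14 m / 0.5 = -0.28, -0.09 m / 0.5 = -0.18.

{"fn": "jog_arm", "kwargs": {"segments": [{"z": -0.06,"finger_gap": 0.036},{"z": -0.18,"finger_gap": 0.036},{"z": -0.28,"finger_gap": 0.036},{"z": -0.28,"finger_gap": 0.036},{"z": -0.28,"finger_gap": 0.036}]}}

```text
clock: 8.52
eef_pos: [0.5529, -0.0735, 0.1605]
tool_rot: [0.707, 0.707, 0.0, 0.0]
ft_force: [-0.4, -1.3, -0.9]
grip_width: 0.0392
grasp_force: 61.1
```

```bash
python3 rel.py 580,338.7,160,32.4
```

```text
t 8.525 p [552.9 -73.5 160.5] j6 1.44 w 0.0392 F [-0.4 -1.3 -0.9] gf 61.1
580,338.7,160,32.4 rv [ 0.     0.    -0.566] d [0.4122 0.027  0.0005]
```

Scaled: 0.412 m / 0.5 = 0.824, 0.027 m / 0.5 = 0.054, -0.566 rad / 1.5708 = -0.3603.

{"fn": "jog_arm", "kwargs": {"segments": [{"rz": -0.3603,"x": 0.824,"y": 0.054,"finger_gap": 0.036},{"rz": -0.3603,"x": 0.824,"y": 0.054,"finger_gap": 0.036},{"rz": -0.3603,"x": 0.824,"y": 0.054,"finger_gap": 0.036},{"rz": -0.3603,"x": 0.824,"y": 0.054,"finger_gap": 0.036},{"rz": -0.3603,"x": 0.824,"y": 0.054,"finger_gap": 0.036},{"rz": -0.3603,"x": 0.824,"y": 0.054,"finger_gap": 0.036},{"rz": -0.3603,"x": 0.824,"y": 0.054,"finger_gap": 0.036},{"rz": -0.3603,"x": 0.824,"y": 0.054,"finger_gap": 0.036},{"rz": -0.3603,"x": 0.824,"y": 0.054,"finger_gap": 0.036},{"rz": -0.3603,"x": 0.824,"y": 0.054,"finger_gap": 0.036}]}}

```text
clock: 9.78
eef_pos: [0.5802, 0.3368, 0.1598]
tool_rot: [0.482, 0.876, -0.001, -0.0]
ft_force: [0.7, 0.3, -1.1]
grip_width: 0.0398
grasp_force: 61.1
```

```bash
python3 rel.py 580,338.7,27,32.4
```

```text
t 9.775 p [580.2 336.8 159.8] j6 1.53 w 0.0398 F [ 0.7  0.3 -1.1] gf 61.1
580,338.7,27,32.4 rv [-0.002  0.    -0.001] d [0.0017 0.0011 0.1328]
```

Scaled: 0.131 m / 0.5 = 0.262, 0.12 m / 0.5 = 0.24.

{"fn": "jog_arm", "kwargs": {"segments": [{"x": 0.002,"z": 0.1,"finger_gap": 0.036},{"x": 0.002,"z": 0.2,"finger_gap": 0.036},{"x": 0.002,"z": 0.24,"finger_gap": 0.036},{"x": 0.002,"z": 0.262,"finger_gap": 0.036},{"x": 0.002,"z": 0.262,"finger_gap": 0.036},{"x": 0.002,"z": 0.262,"finger_gap": 0.036}]}}

```text
clock: 10.52
eef_pos: [0.5809, 0.3395, 0.031]
tool_rot: [0.482, 0.876, 0.001, 0.001]
ft_force: [-0.3, 0.9, -0.5]
grip_width: 0.04
grasp_force: 61.1
```

```bash
python3 rel.py 580,338.7,27,32.4
```

```text
t 10.525 p [580.9 339.5  31. ] j6 1.53 w 0.04 F [-0.3  0.9 -0.5] gf 61.1
580,338.7,27,32.4 rv [ 0.003  0.    -0.   ] d [-0.0002 -0.0012  0.004 ]
```

Scaled: -0.13 m / 0.5 = -0.26, -0.09 m / 0.5 = -0.18.

{"fn": "jog_arm", "kwargs": {"segments": [{"z": 0.008,"finger_gap": 0.036},{"z": 0.008,"finger_gap": 0.036},{"z": 0.008,"finger_gap": 0.062},{"z": 0.008,"finger_gap": 0.062},{"z": 0.008,"finger_gap": 0.062},{"z": -0.06,"finger_gap": 0.062},{"z": -0.18,"finger_gap": 0.062},{"z": -0.26,"finger_gap": 0.062},{"z": -0.26,"finger_gap": 0.062},{"z": -0.26,"finger_gap": 0.062}]}}

```text
clock: 11.78
eef_pos: [0.5794, 0.3392, 0.1587]
tool_rot: [0.482, 0.876, -0.0, -0.0]
ft_force: [-0.0, -0.5, -0.8]
grip_width: 0.0618
grasp_force: 0.0
```

```bash
python3 rel.py 542,79,150,-3.6
```

```text
t 11.775 p [579.4 339.2 158.7] j6 1.53 w 0.0618 F [-0.  -0.5 -0.8] gf 0.0
542,79,150,-3.6 rv [-0.001  0.     0.629] d [-0.1995 -0.1711  0.0089]
```

Scaled: -0.2 m / 0.5 = -0.4, -0.171 m / 0.5 = -0.342, 0.629 rad / 1.5708 = 0.4004.

{"fn": "jog_arm", "kwargs": {"segments": [{"rz": 0.4004,"x": -0.4,"y": -0.342,"z": 0.018,"finger_gap": 0.07},{"rz": 0.4004,"x": -0.4,"y": -0.342,"z": 0.018,"finger_gap": 0.07},{"rz": 0.4004,"x": -0.4,"y": -0.342,"z": 0.018,"finger_gap": 0.07},{"rz": 0.4004,"x": -0.4,"y": -0.342,"z": 0.018,"finger_gap": 0.07},{"rz": 0.4004,"x": -0.4,"y": -0.342,"z": 0.12,"finger_gap": 0.07},{"rz": 0.4004,"x": -0.4,"y": -0.342,"z": 0.12,"finger_gap": 0.07},{"rz": 0.4004,"x": -0.4,"y": -0.342,"z": 0.12,"finger_gap": 0.07},{"rz": 0.4004,"x": -0.4,"y": -0.342,"z": 0.12,"finger_gap": 0.07}]}}

```text
clock: 12.78
eef_pos: [0.5442, 0.0803, 0.101]
tool_rot: [0.728, 0.685, 0.001, 0.001]
ft_force: [0.6, 0.0, 0.3]
grip_width: 0.0699
grasp_force: 0.0
```

```bash
python3 rel.py 542,79,18,-3.6
python3 - <<'E'
from workcell import imaging
import cv2
p,d=imaging.camera("wrist");cv2.imwrite("pics/w2.png",p[:,:,::-1])
p,d=imaging.camera("side");cv2.imwrite("pics/s2.png",p[:,:,::-1])
E
```

```text
t 12.775 p [544.2  80.3 101. ] j6 1.78 w 0.0699 F [0.6 0.  0.3] gf 0.0
542,79,18,-3.6 rv [ 0.003 -0.001  0.002] d [-0.0015 -0.0023  0.083 ]
```

View pics/w2.png

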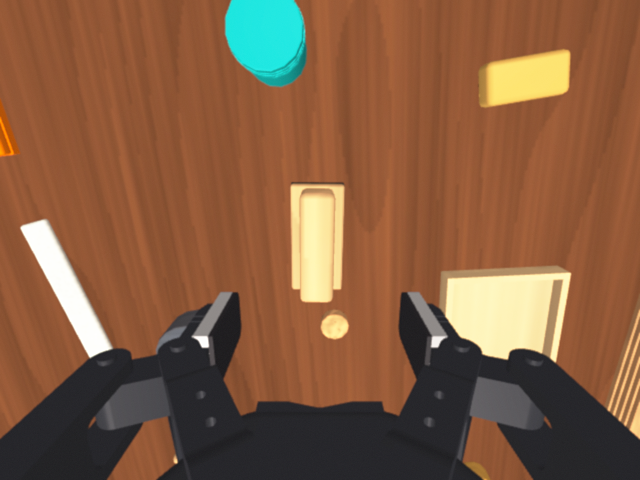

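View pics/s2.png

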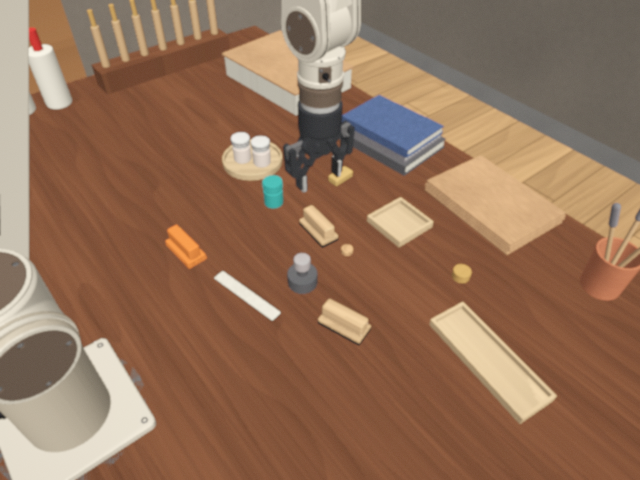

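The side view shows both jars upright in the round tray, at (241,147) and (261,152). The wrist view shows the sander ridge at (318,245), centred and square between the fingers.

Scaled: 0.082 m / 0.5 = 0.164, 0.045 m / 0.5 = 0.09.

{"fn": "jog_arm", "kwargs": {"segments": [{"x": -0.002,"z": 0.09,"finger_gap": 0.07},{"x": -0.002,"z": 0.164,"finger_gap": 0.07},{"x": -0.002,"z": 0.164,"finger_gap": 0.07},{"x": -0.002,"z": 0.164,"finger_gap": 0.018},{"x": -0.002,"z": 0.164,"finger_gap": 0.018},{"x": -0.002,"z": 0.164,"finger_gap": 0.018},{"x": -0.002,"z": 0.164,"finger_gap": 0.018},{"x": -0.002,"z": 0.164,"finger_gap": 0.018}]}}

```text
clock: 13.88
eef_pos: [0.544, 0.0782, 0.0196]
tool_rot: [0.729, 0.684, 0.001, 0.001]
ft_force: [-1.6, 0.8, 4.9]
grip_width: 0.0206
grasp_force: 58.5
```

```bash
python3 rel.py
```

```text
t 13.875 p [544.   78.2  19.6] j6 1.78 w 0.0206 F [-1.6  0.8  4.9] gf 58.5
```

Scaled: -0.14 m / 0.5 = -0.28, -0.09 m / 0.5 = -0.18.

{"fn": "jog_arm", "kwargs": {"segments": [{"z": -0.06,"finger_gap": 0.018},{"z": -0.18,"finger_gap": 0.018},{"z": -0.28,"finger_gap": 0.018},{"z": -0.28,"finger_gap": 0.018},{"z": -0.28,"finger_gap": 0.018}]}}

```text
clock: 14.5
eef_pos: [0.5423, 0.0778, 0.1575]
tool_rot: [0.729, 0.684, 0.0, 0.0]
ft_force: [-0.2, 0.3, -2.4]
grip_width: 0.0202
grasp_force: 58.9
```

```bash
python3 rel.py 580.8,-285.4,160,-7.3
```

```text
t 14.5 p [542.3  77.8 157.5] j6 1.78 w 0.0202 F [-0.2  0.3 -2.4] gf 58.9
580.8,-285.4,160,-7.3 rv [ 0.    -0.     0.064] d [-0.36    0.0613 -0.0025]
```

Scaled: -0.36 m / 0.5 = -0.72, 0.09 m / 0.5 = 0.18, 0.064 rad / 1.5708 = 0.0407.

{"fn": "jog_arm", "kwargs": {"segments": [{"rz": 0.0407,"x": -0.72,"y": 0.122,"finger_gap": 0.018},{"rz": 0.0407,"x": -0.72,"y": 0.122,"finger_gap": 0.018},{"rz": 0.0407,"x": -0.72,"y": 0.122,"finger_gap": 0.018},{"rz": 0.0407,"x": -0.72,"y": 0.122,"finger_gap": 0.018},{"rz": 0.0407,"x": -0.72,"y": 0.122,"finger_gap": 0.018},{"rz": 0.0407,"x": -0.72,"y": 0.122,"finger_gap": 0.018},{"rz": 0.0407,"x": -0.72,"y": 0.122,"z": 0.1,"finger_gap": 0.018},{"rz": 0.0407,"x": -0.72,"y": 0.122,"z": 0.18,"finger_gap": 0.018},{"rz": 0.0407,"x": -0.72,"y": 0.122,"z": 0.18,"finger_gap": 0.018},{"rz": 0.0407,"x": -0.72,"y": 0.122,"z": 0.18,"finger_gap": 0.018}]}}

```text
clock: 15.75
eef_pos: [0.581, -0.2851, 0.0677]
tool_rot: [0.75, 0.661, -0.0, -0.0]
ft_force: [0.2, 0.2, -0.8]
grip_width: 0.0206
grasp_force: 59.0
```

```bash
python3 rel.py 580.8,-285.4,24,-7.3
```

```text
t 15.75 p [ 581.  -285.1   67.7] j6 1.24 w 0.0206 F [ 0.2  0.2 -0.8] gf 59.0
580.8,-285.4,24,-7.3 rv [-0.    -0.     0.001] d [-0.0003 -0.0001  0.0437]
```

```bash
python3 - <<'E'
from workcell import imaging
import cv2
p,d=imaging.camera("wrist");cv2.imwrite("pics/w3.png",p[:,:,::-1])
E
```

```text
(no output)
```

View pics/w3.png

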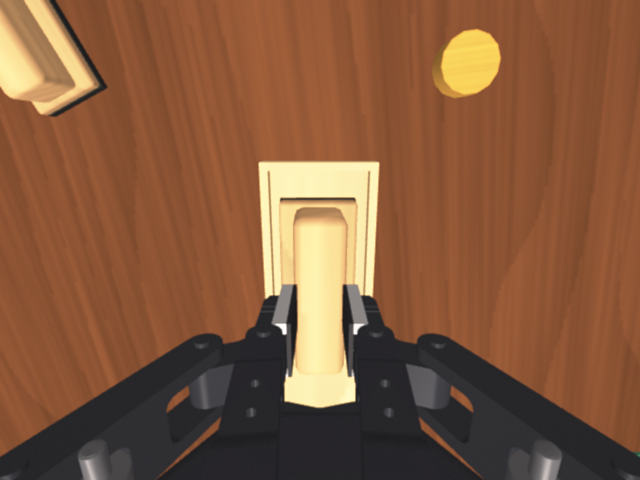

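The sander at (320,290) is lined up inside the tray walls, which run from column 268 to 372. Lowering.

Scaled: 0.043 m / 0.5 = 0.086, 0.03 m / 0.5 = 0.06.

{"fn": "jog_arm", "kwargs": {"segments": [{"z": 0.06,"finger_gap": 0.018},{"z": 0.086,"finger_gap": 0.018},{"z": 0.086,"finger_gap": 0.018},{"z": 0.086,"finger_gap": 0.018}]}}

```text
clock: 16.3
eef_pos: [0.5818, -0.2856, 0.0259]
tool_rot: [0.75, 0.661, 0.001, 0.001]
ft_force: [0.2, -0.6, -1.2]
grip_width: 0.0206
grasp_force: 69.3
```

```bash
python3 rel.py 580.8,-285.4,23,-7.3
```

```text
t 16.3 p [ 581.8 -285.6   25.9] j6 1.24 w 0.0206 F [ 0.2 -0.6 -1.2] gf 69.3
580.8,-285.4,23,-7.3 rv [0.002 0.001 0.001] d [ 0.     -0.001   0.0029]
```

Scaled: -0.12 m / 0.5 = -0.24, -0.09 m / 0.5 = -0.18.

{"fn": "jog_arm", "kwargs": {"segments": [{"z": 0.004,"finger_gap": 0.018},{"z": 0.004,"finger_gap": 0.018},{"z": 0.004,"finger_gap": 0.05},{"z": 0.004,"finger_gap": 0.05},{"z": 0.004,"finger_gap": 0.05},{"z": -0.06,"finger_gap": 0.05},{"z": -0.18,"finger_gap": 0.05},{"z": -0.24,"finger_gap": 0.07},{"z": -0.24,"finger_gap": 0.07},{"z": -0.24,"finger_gap": 0.07}]}}

```text
clock: 17.55
eef_pos: [0.5801, -0.2849, 0.1433]
tool_rot: [0.751, 0.661, -0.0, -0.001]
ft_force: [0.5, -0.3, 1.0]
grip_width: 0.0699
grasp_force: 0.0
```

```bash
python3 rel.py 431,-131.8,140,18.2 431,-131.8,100,18.2
```

```text
t 17.55 p [ 580.1 -284.9  143.3] j6 1.24 w 0.0699 F [ 0.5 -0.3  1. ] gf 0.0
431,-131.8,140,18.2 rv [-0.002 -0.001 -0.445] d [ 0.133  -0.1673  0.0037]
431,-131.8,100,18.2 rv [-0.002 -0.001 -0.445] d [ 0.133  -0.1672  0.0437]
```

Scaled: -0.167 m / 0.5 = -0.334, 0.133 m / 0.5 = 0.266, -0.445 rad / 1.5708 = -0.2833.

{"fn": "jog_arm", "kwargs": {"segments": [{"rz": -0.2833,"x": 0.266,"y": -0.334,"z": 0.008,"finger_gap": 0.07},{"rz": -0.2833,"x": 0.266,"y": -0.334,"z": 0.008,"finger_gap": 0.07},{"rz": -0.2833,"x": 0.266,"y": -0.334,"z": 0.008,"finger_gap": 0.07},{"rz": -0.2833,"x": 0.266,"y": -0.334,"z": 0.008,"finger_gap": 0.07},{"rz": -0.2833,"x": 0.266,"y": -0.334,"z": 0.08,"finger_gap": 0.07},{"rz": -0.2833,"x": 0.266,"y": -0.334,"z": 0.08,"finger_gap": 0.07},{"rz": -0.2833,"x": 0.266,"y": -0.334,"z": 0.08,"finger_gap": 0.07}]}}

```text
clock: 18.42
eef_pos: [0.4318, -0.1322, 0.1042]
tool_rot: [0.586, 0.81, -0.0, -0.001]
ft_force: [-0.5, 0.3, 1.5]
grip_width: 0.0703
grasp_force: 0.0
```

```bash
python3 rel.py 431,-131.8,18,18.2
```

```text
t 18.425 p [ 431.8 -132.2  104.2] j6 0.96 w 0.0703 F [-0.5  0.3  1.5] gf 0.0
431,-131.8,18,18.2 rv [-0.001 -0.001  0.   ] d [ 0.0006 -0.0005  0.0862]
```

Scaled: 0.085 m / 0.5 = 0.17, 0.045 m / 0.5 = 0.09.

{"fn": "jog_arm", "kwargs": {"segments": [{"x": 0.002,"z": 0.09,"finger_gap": 0.07},{"x": 0.002,"z": 0.17,"finger_gap": 0.07},{"x": 0.002,"z": 0.17,"finger_gap": 0.07},{"x": 0.002,"z": 0.17,"finger_gap": 0.018},{"x": 0.002,"z": 0.17,"finger_gap": 0.018},{"x": 0.002,"z": 0.17,"finger_gap": 0.018},{"x": 0.002,"z": 0.17,"finger_gap": 0.018},{"x": 0.002,"z": 0.17,"finger_gap": 0.018}]}}

```text
clock: 19.42
eef_pos: [0.4329, -0.1319, 0.0214]
tool_rot: [0.586, 0.81, 0.0, 0.002]
ft_force: [-2.0, -0.4, 7.8]
grip_width: 0.0182
grasp_force: 3.4
```

```bash
python3 rel.py
```

```text
t 19.425 p [ 432.9 -131.9   21.4] j6 0.96 w 0.0182 F [-2.  -0.4  7.8] gf 3.4
```

Scaled: -0.14 m / 0.5 = -0.28, -0.09 m / 0.5 = -0.18.

{"fn": "jog_arm", "kwargs": {"segments": [{"z": -0.06,"finger_gap": 0.018},{"z": -0.18,"finger_gap": 0.018},{"z": -0.28,"finger_gap": 0.018},{"z": -0.28,"finger_gap": 0.018},{"z": -0.28,"finger_gap": 0.018}]}}

```text
clock: 20.05
eef_pos: [0.4317, -0.1312, 0.1599]
tool_rot: [0.586, 0.81, 0.0, 0.001]
ft_force: [-0.5, 0.1, 1.0]
grip_width: 0.0182
grasp_force: 0.0
```

```bash
python3 rel.py 568.8,-378.6,160,-7.3
```

```text
t 20.05 p [ 431.7 -131.2  159.9] j6 0.96 w 0.0182 F [-0.5  0.1  1. ] gf 0.0
568.8,-378.6,160,-7.3 rv [0.001 0.    0.445] d [-2.779e-01  5.290e-02  1.000e-04]
```

The fingers slipped off the ridge, so I'll look before retrying.

{"fn": "jog_arm", "kwargs": {"segments": [{"finger_gap": 0.07},{"finger_gap": 0.07}]}}

```text
clock: 20.3
eef_pos: [0.4308, -0.1309, 0.1583]
tool_rot: [0.586, 0.81, -0.0, -0.001]
ft_force: [-0.7, 0.3, -0.5]
grip_width: 0.0539
grasp_force: 0.0
```

```bash
python3 - <<'E'
from h import *;from workcell import imaging
c=imaging.calibration("wrist");p,d=imaging.camera("wrist");cv2.imwrite("pics/w4.png",p[:,:,::-1])
W=cloud(d,c);win=(230,120,410,400)
for a,b in((.034,.05),(.006,.05)):print(*fit(W,d,win,a,b))
E
```

```text
2529 zmed 0.0423 rect [ 432.3 -131.1] [24.  78.9] 18.0 circ [ 432.1 -131.2] 40.3 mean [ 431.7 -129.3]
4003 zmed 0.0415 rect [ 432.4 -131.4] [40.1 83.4] 18.2 circ [ 432.2 -131.2] 45.7 mean [ 431.1 -127.6]
```

View pics/w4.png

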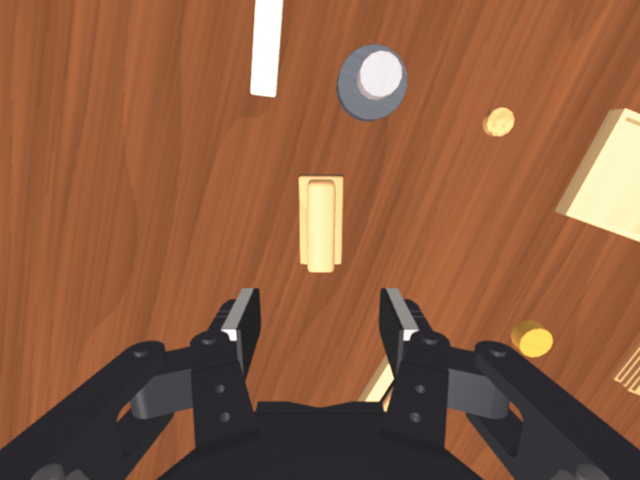

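The sander still lies flat at (321,225), centred at (432,-131) mm. Regripping about 6 mm lower.

Scaled: 0.145 m / 0.5 = 0.29, 0.14 m / 0.5 = 0.28.

```bash
python3 rel.py 432.2,-131.2,12.5,18.2
```

```text
t 20.35 p [ 431.  -131.   158.5] j6 0.96 w 0.0607 F [-0.5 -0.1 -0.9] gf 0.0
432.2,-131.2,12.5,18.2 rv [-0.002 -0.001  0.   ] d [-0.0008  0.0013  0.146 ]
```

{"fn": "jog_arm", "kwargs": {"segments": [{"z": 0.12,"finger_gap": 0.07},{"z": 0.22,"finger_gap": 0.07},{"z": 0.28,"finger_gap": 0.07},{"z": 0.29,"finger_gap": 0.07},{"z": 0.29,"finger_gap": 0.07}]}}

```text
clock: 20.98
eef_pos: [0.432, -0.1313, 0.0148]
tool_rot: [0.586, 0.81, -0.0, -0.0]
ft_force: [-0.0, -0.4, 0.6]
grip_width: 0.0704
grasp_force: 0.0
```

```bash
python3 rel.py 432.2,-131.2,12.5,18.2
```

```text
t 20.975 p [ 432.  -131.3   14.8] j6 0.96 w 0.0704 F [-0.  -0.4  0.6] gf 0.0
432.2,-131.2,12.5,18.2 rv [-0.  0.  0.] d [0.     0.0002 0.0023]
```

{"fn": "jog_arm", "kwargs": {"segments": [{"finger_gap": 0.018},{"finger_gap": 0.018},{"finger_gap": 0.018},{"finger_gap": 0.018},{"finger_gap": 0.018},{"finger_gap": 0.018}]}}

```text
clock: 21.72
eef_pos: [0.4325, -0.1315, 0.0157]
tool_rot: [0.586, 0.81, 0.0, 0.001]
ft_force: [-2.4, -1.1, 5.5]
grip_width: 0.022
grasp_force: 58.6
```

```bash
python3 rel.py
```

```text
t 21.725 p [ 432.5 -131.5   15.7] j6 0.96 w 0.022 F [-2.4 -1.1  5.5] gf 58.6
```

Scaled: -0.145 m / 0.5 = -0.29, -0.14 m / 0.5 = -0.28.

{"fn": "jog_arm", "kwargs": {"segments": [{"z": -0.06,"finger_gap": 0.018},{"z": -0.18,"finger_gap": 0.018},{"z": -0.28,"finger_gap": 0.018},{"z": -0.29,"finger_gap": 0.018},{"z": -0.29,"finger_gap": 0.018}]}}

```text
clock: 22.35
eef_pos: [0.4315, -0.1311, 0.1594]
tool_rot: [0.586, 0.81, 0.0, 0.0]
ft_force: [-0.8, 0.2, -1.3]
grip_width: 0.0219
grasp_force: 59.4
```

```bash
python3 rel.py 568.8,-378.6,160,-7.3
```

```text
t 22.35 p [ 431.5 -131.1  159.4] j6 0.96 w 0.0219 F [-0.8  0.2 -1.3] gf 59.4
568.8,-378.6,160,-7.3 rv [0.    0.    0.445] d [-0.278   0.0531 -0.0005]
```

Scaled: -0.278 m / 0.5 = -0.556, 0.06 m / 0.5 = 0.12, 0.445 rad / 1.5708 = 0.2833.

{"fn": "jog_arm", "kwargs": {"segments": [{"rz": 0.2833,"x": -0.556,"y": 0.106,"finger_gap": 0.018},{"rz": 0.2833,"x": -0.556,"y": 0.106,"finger_gap": 0.018},{"rz": 0.2833,"x": -0.556,"y": 0.106,"finger_gap": 0.018},{"rz": 0.2833,"x": -0.556,"y": 0.106,"finger_gap": 0.018},{"rz": 0.2833,"x": -0.556,"y": 0.106,"finger_gap": 0.018},{"rz": 0.2833,"x": -0.556,"y": 0.106,"z": 0.06,"finger_gap": 0.018},{"rz": 0.2833,"x": -0.556,"y": 0.106,"z": 0.12,"finger_gap": 0.018},{"rz": 0.2833,"x": -0.556,"y": 0.106,"z": 0.12,"finger_gap": 0.018},{"rz": 0.2833,"x": -0.556,"y": 0.106,"z": 0.12,"finger_gap": 0.018}]}}

```text
clock: 23.48
eef_pos: [0.5687, -0.3784, 0.099]
tool_rot: [0.751, 0.661, -0.0, -0.001]
ft_force: [0.6, -0.8, -0.8]
grip_width: 0.0216
grasp_force: 59.4
```

```bash
python3 rel.py 568.8,-378.6,20,-7.3
python3 - <<'E'
from h import *;from workcell import imaging
c=imaging.calibration("top");p,d=imaging.camera("top");cv2.imwrite("pics/t5.png",p[:,:,::-1])
p,d=imaging.camera("wrist");cv2.imwrite("pics/w5.png",p[:,:,::-1])
E
```

```text
t 23.475 p [ 568.7 -378.4   99. ] j6 1.11 w 0.0216 F [ 0.6 -0.8 -0.8] gf 59.4
568.8,-378.6,20,-7.3 rv [-0.001 -0.001  0.001] d [-0.0002  0.0002  0.079 ]
```

View pics/w5.png

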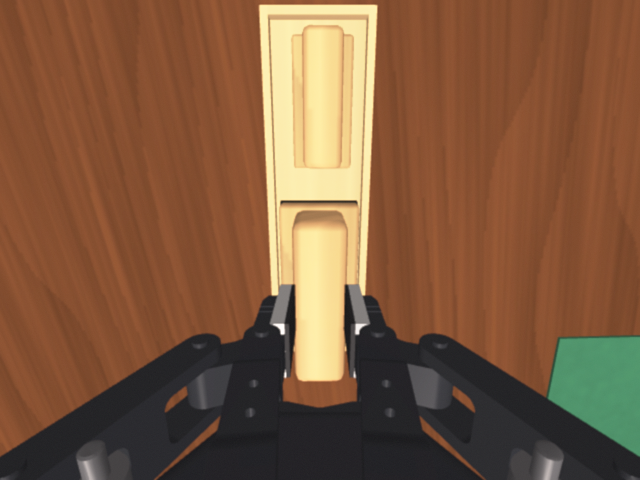

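The first sander lies flat in the tray at (322,97). The held one at (320,295) is lined up behind it. Lowering.

Scaled: 0.077 m / 0.5 = 0.154, 0.065 m / 0.5 = 0.13.

{"fn": "jog_arm", "kwargs": {"segments": [{"z": 0.08,"finger_gap": 0.018},{"z": 0.13,"finger_gap": 0.018},{"z": 0.154,"finger_gap": 0.018},{"z": 0.154,"finger_gap": 0.018},{"z": 0.154,"finger_gap": 0.018}]}}

```text
clock: 24.2
eef_pos: [0.5701, -0.3794, 0.0244]
tool_rot: [0.751, 0.661, 0.0, 0.002]
ft_force: [-0.1, -0.6, 0.0]
grip_width: 0.0216
grasp_force: 59.4
```

```bash
python3 rel.py 568.8,-378.6,20,-7.3
```

```text
t 24.2 p [ 570.1 -379.4   24.4] j6 1.11 w 0.0216 F [-0.1 -0.6  0. ] gf 59.4
568.8,-378.6,20,-7.3 rv [0.003 0.001 0.   ] d [ 0.0007 -0.0015  0.0044]
```

Scaled: -0.14 m / 0.5 = -0.28, -0.09 m / 0.5 = -0.18.

{"fn": "jog_arm", "kwargs": {"segments": [{"z": 0.008,"finger_gap": 0.018},{"z": 0.008,"finger_gap": 0.018},{"z": 0.008,"finger_gap": 0.05},{"z": 0.008,"finger_gap": 0.05},{"z": 0.008,"finger_gap": 0.05},{"z": -0.06,"finger_gap": 0.05},{"z": -0.18,"finger_gap": 0.05},{"z": -0.28,"finger_gap": 0.06},{"z": -0.28,"finger_gap": 0.06},{"z": -0.28,"finger_gap": 0.06}]}}

```text
clock: 25.45
eef_pos: [0.5688, -0.3786, 0.1621]
tool_rot: [0.751, 0.661, -0.0, -0.0]
ft_force: [-0.9, -0.5, 0.1]
grip_width: 0.0598
grasp_force: 0.0
```

```bash
python3 rel.py 434.4,-8.5,160,0
```

```text
t 25.45 p [ 568.8 -378.6  162.1] j6 1.11 w 0.0598 F [-0.9 -0.5  0.1] gf 0.0
434.4,-8.5,160,0 rv [-0.    -0.    -0.127] d [ 0.3501 -0.1802  0.0022]
```

Scaled: 0.35 m / 0.5 = 0.7, -0.18 m / 0.5 = -0.36, -0.127 rad / 1.5708 = -0.0809.

{"fn": "jog_arm", "kwargs": {"segments": [{"rz": -0.0809,"x": 0.7,"y": -0.36,"finger_gap": 0.06},{"rz": -0.0809,"x": 0.7,"y": -0.36,"finger_gap": 0.06},{"rz": -0.0809,"x": 0.7,"y": -0.36,"finger_gap": 0.06},{"rz": -0.0809,"x": 0.7,"y": -0.36,"finger_gap": 0.06},{"rz": -0.0809,"x": 0.7,"y": -0.36,"finger_gap": 0.06},{"rz": -0.0809,"x": 0.7,"y": -0.36,"finger_gap": 0.06},{"rz": -0.0809,"x": 0.7,"y": -0.36,"z": 0.04,"finger_gap": 0.06},{"rz": -0.0809,"x": 0.7,"y": -0.36,"z": 0.04,"finger_gap": 0.06},{"rz": -0.0809,"x": 0.7,"y": -0.36,"z": 0.04,"finger_gap": 0.06}]}}

```text
clock: 26.58
eef_pos: [0.4346, -0.0092, 0.142]
tool_rot: [0.707, 0.707, -0.001, -0.0]
ft_force: [0.7, -0.3, 0.5]
grip_width: 0.0601
grasp_force: 0.0
```

```bash
python3 rel.py 434.4,-8.5,38,0
```

```text
t 26.575 p [434.6  -9.2 142. ] j6 1.55 w 0.0601 F [ 0.7 -0.3  0.5] gf 0.0
434.4,-8.5,38,0 rv [-0.002  0.    -0.   ] d [ 0.0008 -0.      0.104 ]
```

Scaled: 0.104 m / 0.5 = 0.208, 0.09 m / 0.5 = 0.18.

{"fn": "jog_arm", "kwargs": {"segments": [{"x": 0.002,"z": 0.1,"finger_gap": 0.06},{"x": 0.002,"z": 0.18,"finger_gap": 0.06},{"x": 0.002,"z": 0.208,"finger_gap": 0.06},{"x": 0.002,"z": 0.208,"finger_gap": 0.06},{"x": 0.002,"z": 0.208,"finger_gap": 0.024},{"x": 0.002,"z": 0.208,"finger_gap": 0.024},{"x": 0.002,"z": 0.208,"finger_gap": 0.024},{"x": 0.002,"z": 0.208,"finger_gap": 0.024},{"x": 0.002,"z": 0.208,"finger_gap": 0.024}]}}

```text
clock: 27.7
eef_pos: [0.4355, -0.008, 0.0398]
tool_rot: [0.707, 0.707, 0.001, 0.001]
ft_force: [-1.8, -0.7, 6.3]
grip_width: 0.0264
grasp_force: 58.7
```

```bash
python3 rel.py
```

```text
t 27.7 p [435.5  -8.   39.8] j6 1.55 w 0.0264 F [-1.8 -0.7  6.3] gf 58.7
```

{"fn": "jog_arm", "kwargs": {"segments": [{"z": -0.06,"finger_gap": 0.024},{"z": -0.14,"finger_gap": 0.024},{"z": -0.2,"finger_gap": 0.024},{"z": -0.2,"finger_gap": 0.024},{"z": -0.2,"finger_gap": 0.024}]}}

```text
clock: 28.32
eef_pos: [0.4336, -0.0077, 0.1371]
tool_rot: [0.707, 0.707, -0.001, -0.001]
ft_force: [-1.0, 0.0, -5.1]
grip_width: 0.0264
grasp_force: 60.1
```

```bash
python3 rel.py 690.5,-6.8,140,0
```

```text
t 28.325 p [433.6  -7.7 137.1] j6 1.55 w 0.0264 F [-1.   0.  -5.1] gf 60.1
690.5,-6.8,140,0 rv [-0.002 -0.     0.   ] d [ 0.0008  0.2569 -0.0035]
```

Scaled: 0.256 m / 0.5 = 0.512, 0.24 m / 0.5 = 0.48.

{"fn": "jog_arm", "kwargs": {"segments": [{"x": 0.002,"y": 0.08,"finger_gap": 0.024},{"x": 0.002,"y": 0.18,"finger_gap": 0.024},{"x": 0.002,"y": 0.28,"finger_gap": 0.024},{"x": 0.002,"y": 0.38,"finger_gap": 0.024},{"x": 0.002,"y": 0.48,"finger_gap": 0.024},{"x": 0.002,"y": 0.512,"finger_gap": 0.024},{"x": 0.002,"y": 0.512,"z": 0.06,"finger_gap": 0.024},{"x": 0.002,"y": 0.512,"z": 0.12,"finger_gap": 0.024},{"x": 0.002,"y": 0.512,"z": 0.12,"finger_gap": 0.024},{"x": 0.002,"y": 0.512,"z": 0.12,"finger_gap": 0.024}]}}

```text
clock: 29.58
eef_pos: [0.6905, -0.0067, 0.0778]
tool_rot: [0.707, 0.707, -0.001, -0.001]
ft_force: [0.1, -0.2, -3.5]
grip_width: 0.0262
grasp_force: 60.7
```

```bash
python3 rel.py 690.5,-6.8,45,0
python3 - <<'E'
from workcell import imaging
import cv2
p,d=imaging.camera("side");cv2.imwrite("pics/s6.png",cv2.resize(p[150:350,280:560,::-1],None,fx=2.5,fy=2.5))
E
```

```text
t 29.575 p [690.5  -6.7  77.8] j6 1.56 w 0.0262 F [ 0.1 -0.2 -3.5] gf 60.7
690.5,-6.8,45,0 rv [-0.001 -0.    -0.   ] d [-0.0001  0.0001  0.0328]
```

View pics/s6.png

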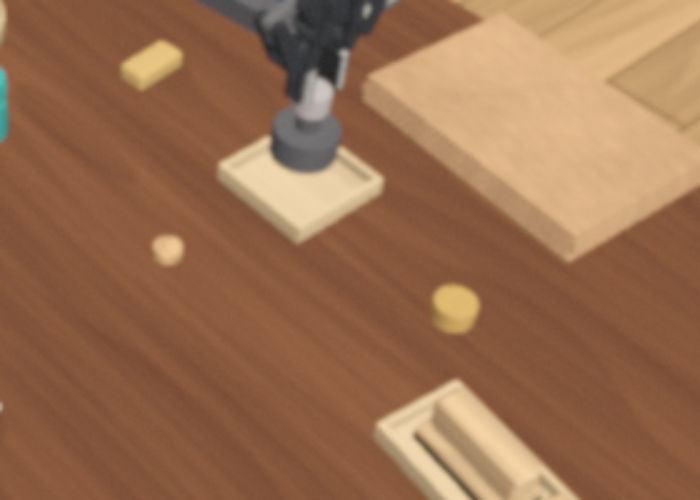

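The weight at (307,140) hangs upright over the square tray. Lowering to near contact.

Scaled: 0.033 m / 0.5 = 0.066, 0.03 m / 0.5 = 0.06.

{"fn": "jog_arm", "kwargs": {"segments": [{"z": 0.04,"finger_gap": 0.024},{"z": 0.06,"finger_gap": 0.024},{"z": 0.066,"finger_gap": 0.024},{"z": 0.066,"finger_gap": 0.024},{"z": 0.066,"finger_gap": 0.024}]}}

```text
clock: 30.25
eef_pos: [0.6914, -0.0067, 0.0464]
tool_rot: [0.707, 0.707, 0.001, 0.001]
ft_force: [0.1, -0.2, -5.2]
grip_width: 0.0265
grasp_force: 60.7
```

```bash
python3 rel.py 690.5,-6.8,43,0
```

```text
t 30.25 p [691.4  -6.7  46.4] j6 1.56 w 0.0265 F [ 0.1 -0.2 -5.2] gf 60.7
690.5,-6.8,43,0 rv [0.002 0.    0.   ] d [-0.0001 -0.0009  0.0034]
```

Scaled: 0.003 m / 0.5 = 0.006.

{"fn": "jog_arm", "kwargs": {"segments": [{"z": 0.006,"finger_gap": 0.024},{"z": 0.006,"finger_gap": 0.024},{"z": 0.006,"finger_gap": 0.024}]}}

```text
clock: 30.62
eef_pos: [0.6916, -0.0068, 0.045]
tool_rot: [0.707, 0.707, 0.001, 0.001]
ft_force: [-3.5, 0.2, 5.8]
grip_width: 0.0262
grasp_force: 61.8
```

```bash
python3 rel.py 690.5,-6.8,43,0
```

```text
t 30.625 p [691.6  -6.8  45. ] j6 1.56 w 0.0262 F [-3.5  0.2  5.8] gf 61.8
690.5,-6.8,43,0 rv [ 0.003  0.    -0.   ] d [-0.     -0.0011  0.002 ]
```

Contact with the floor; releasing and backing away.

Units first: shifts go in shares of 0.5 m and turns go in shares of pi/2 rad. So -0.35 m / 0.5 = -0.7, -0.3 m / 0.5 = -0.6.

{"fn": "jog_arm", "kwargs": {"segments": [{"finger_gap": 0.06},{"finger_gap": 0.06},{"finger_gap": 0.06},{"z": -0.08,"finger_gap": 0.06},{"z": -0.2,"finger_gap": 0.06},{"z": -0.2,"finger_gap": 0.06},{"y": -0.24,"z": -0.26,"finger_gap": 0.06},{"y": -0.4,"z": -0.3,"finger_gap": 0.06},{"y": -0.6,"z": -0.3,"finger_gap": 0.06},{"y": -0.7,"z": -0.3,"finger_gap": 0.06}]}}

```text
clock: 31.88
eef_pos: [0.4431, -0.0067, 0.1842]
tool_rot: [0.707, 0.707, 0.0, 0.0]
ft_force: [0.5, -0.0, -0.0]
grip_width: 0.0598
grasp_force: 0.0
```

{"fn": "jog_arm", "kwargs": {"segments": [{"y": -0.2,"finger_gap": 0.06},{"y": -0.2,"finger_gap": 0.06},{"y": -0.2,"finger_gap": 0.06},{"y": -0.2,"finger_gap": 0.06}]}}

```text
clock: 32.38
eef_pos: [0.3459, -0.0067, 0.1847]
tool_rot: [0.707, 0.707, 0.001, 0.001]
ft_force: [0.2, -0.6, -1.1]
grip_width: 0.0603
grasp_force: 0.0
```

```bash
python3 - <<'E'
from h import *;from workcell import imaging
c=imaging.calibration("top");p,d=imaging.camera("top");cv2.imwrite("pics/t7.png",p[60:320,70:590,::-1])
W=cloud(d,c)
for n,w,a,b in [("jars",(85,140,182,240),.058,.08),("knob",(295,85,370,165),.058,.09),("sand1",(440,155,507,230),.038,.06),("sand2",(507,155,580,230),.038,.06)]:print(n,*fit(W,d,w,a,b))
p,d=imaging.camera("side");cv2.imwrite("pics/s7.png",p[:,:,::-1])
E
```

```text
jars 458 zmed 0.0643 rect [551.4 379.1] [42.  41.7] 33.0 circ [551.5 379.6] 21.8 mean [550.8 378.7]
knob 233 zmed 0.0712 rect [689.4  -7. ] [27.7 29.9] 44.6 circ [690.   -6.7] 15.2 mean [688.   -6.6]
sand1 585 zmed 0.0465 rect [ 583.9 -283.7] [79.4 25.8] 82.1 circ [ 581.  -283.3] 40.3 mean [ 582.2 -282.7]
sand2 609 zmed 0.0463 rect [ 570.2 -378.3] [79.7 25.6] 82.7 circ [ 569.2 -378.4] 40.5 mean [ 569.  -377.3]
```

View pics/t7.png

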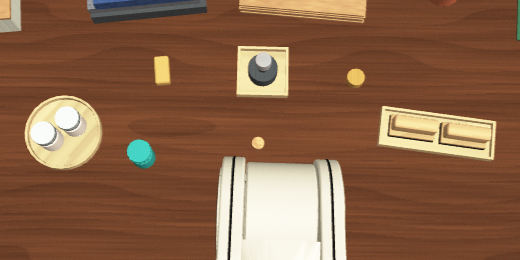

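View pics/s7.png

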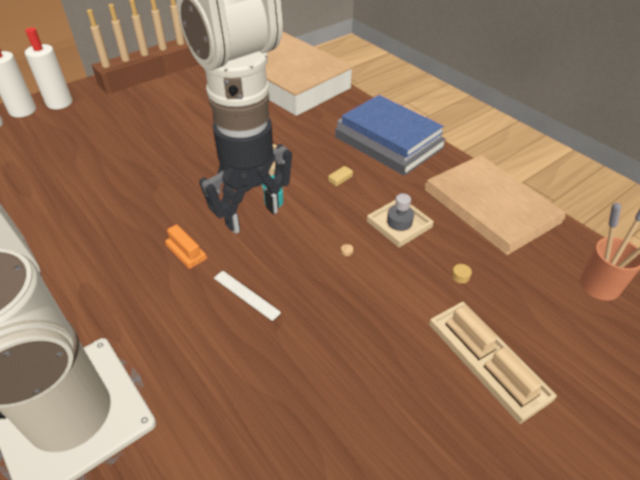

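The top view shows both jars in the round tray at (45,135) and (70,122), the weight in the square tray at (263,66), and both sanders in the long tray at (414,127) and (467,135). The measured heights match everything resting on the tray floors.

```bash
python3 -c "
from workcell import workorder;print(workorder.job_done())"
```

```text
the job is handed in; nothing more can be done
None
```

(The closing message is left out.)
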